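# Move the pipe saddle one hole along its rail

### The job

The pipe saddle on the perforated rail has to sit one hole nearer the small wooden cabinet: turn the tee knob on top until its nose points at the rib on the carriage, pull the knob up to draw the lock pin, slide the carriage to the very next hole on the cabinet's side and put the pin fully home there. Finish still gripping the knob, holding the pin home; do not let go. Leave the gauge, the flange and the drain cock as they lie.

Things in the scene. Friction and masses are not known exactly. Their poses are not given: they have to be found in the camera images.
- rail: Fixed bare-steel perforated rail, 320 mm long along its own y axis, 36 mm wide, its top 48 mm above the shelf, on two feet. Origin: centre of its underside, on the shelf, z up. Five square-cut holes (13 mm along y) in the top, 40 mm apart, at y = -80, -40, 0, 40 and 80 mm; the carriage starts over the middle one and hides it. An end plate at each end (y = +-162 mm) is 54 mm high.
- carriage (a joint): Position of the grey carriage (60 mm long sleeve on the rail, pipe saddle on its +x side up to 70 mm high) along the rail's +y, in m: 0 at the middle hole, +-0.040 at the next holes. Range +-0.09, about 3 N of friction. It can move only while the pin is lifted out of its hole (some 2 mm of play otherwise). It carries the pin and knob with it.
- pin (a joint): Lift of the lock pin, in m: 0 fully home in a hole, 0.010 just clear of the rail's top, 0.018 at most. A spring pushes it down (6 N at 0, 11 N at 0.018). It lifts only about 2 mm unless the knob's nose is turned to the rib; while lifted the knob can no longer be turned. Over a hole the pin's round end goes in if the carriage is within about 2 mm of it (the round end helps from slightly more).
- knob (a joint): Angle of the tee knob about its upright axis, in rad, anticlockwise from above: 0 when the nose points straight at the rib (the rail's -x direction); it must be within about 0.2 of 0 for the pin to lift. Turns from -1.5 to 1.5 with little friction; it starts between 0.6 and 1.3.
- handle: The grip of the tee knob, a dark steel bar 44 mm long (its own x), 14 mm thick (its own y, the width to grip), 30 mm high, on a thin stalk. Origin: centre of its underside, on the axis of turning, 86 mm above the shelf with the pin home, 8 mm above the carriage's 34 mm wide slotted collar. Moves with knob, pin and carriage. Nothing beside it rises above 80 mm.
- nose (a point): Tip of the 6 mm wide nose on one end of the grip (its own -x end), 33 mm from the axis and 15 mm above the grip's underside.
- mark (a point): Top of the small upright rib on the carriage, 21 mm from the knob's axis towards the rail's -x, in front of the slot of the collar; the nose must point towards it.
- hole_plus (a point): Centre of the mouth of the hole next to the middle one on the rail's +y side, at the rail's top (48 mm).
- hole_minus (a point): Centre of the mouth of the hole next to the middle one on the rail's -y side, at the rail's top (48 mm).
- cabinet: Fixed small wooden cabinet, 130 x 190 x 200 mm high, door ajar on the side away from the robot, a cream thermostat inside. Origin: centre of its underside. It stands beyond one end of the rail, left or right; its side is the way to slide. (A round grey pressure vessel stands on the other side.)
- gauge: Loose round steel pressure gauge lying face up, 68 mm wide, 31 mm high, brass stem; bystander. Origin: centre of the underside of its case.
- flange: Loose cast brass pump flange, 76 mm wide, 32 mm high; bystander. Origin: centre of its underside.
- draincock: Loose dark iron drain cock, 72 mm long, 42 mm high, with a small lever; bystander. Origin: under the centre of its body.

How it is judged:
By the outcome, as a careful person would: the job done as asked, in the order asked, and still so for the second after the job is handed in, while the arm keeps its last pose, push and grip.
It also fails if it takes over 38 s, if anything falls off the work surface, if the arm or the gripper's body presses on something with over 40 N, if the wrist force passes 120 N, or if a joint passes its speed limit or range.

### The arm

A 6-joint arm with a two-finger parallel gripper is mounted at the origin on the work surface. World frame = base frame: x ahead of the robot, y to its left, z up, the work surface at z = 0. Lengths are in m, angles in rad, forces in N, time in s.
With the tool pointing down it reaches from about 0.35 to 0.975 m from the base axis. Payload 4.9 kg.
Tool frame: the origin (TCP) lies at the very end of the fingers, on their centre line; the grasp point (between the pads) lies 19 mm behind it (ctrl.pinch_z is the distance from the TCP to the grasp point, in m); z points along the fingers, y is the direction in which the jaws open and shut (so a half turn about z gives the same grasp; the last joint's range is limited). The gripper opens to 85 mm and grips with 20 to 120 N. Pads are 22 mm wide; open, the fingers measure 114 mm over their backs; the gripper's body (76 mm by 85 mm) begins 54 mm behind the grasp point. The pads swing forward as they close: fully open they stand 13 mm farther back than shut.
Start: joints at [1.116, 0.053, 1.613, -0, 1.476, -0.119], TCP at [0.206, 0.59, 0.201] pointing down, gripper open.
Joint ranges: [-3.01, 3.01], [-1.01, 2.22], [0.06, 2.58], [-1.02, 4.17], [0.09, 2.62], [-3.14, 3.14]. Speed limits (rad/s): [2.57, 2.57, 3.14, 3.14, 3.14, 3.14].

### API

Orientations are given as a unit quaternion [x, y, z, w].
In Python, from rig import get_state, read_camera, camera_info, job, ctrl gives the robot as it stands.
- The arm moves only by the tool send_rows, never from a script. Its argument "targets" is one flat list of numbers, 4 for each row, row after row: the shift along the world's x, y, z in mm, then the turn about the world's z in rad. A call has 1 to 10 rows; each row is the pose to reach, as a shift and turn from the pose measured when the call began; what a row does not reach only later rows make up. A row lasts 1/12 s, in which the tool goes at most 41.7 mm and 7.16 degrees, less where a joint would pass 70% of its speed; a pose out of reach is approached as far as the arm can. A call with a gripper value outside its range is refused whole. "fingers" is the finger opening in mm, from 0 to 85.4, set as the call begins (left out, the last holds). The fingers move at their own pace and stop on an object; the grip force is fixed at half the most. Time passes only in rows, so rows that repeat a pose let the fingers close. It gives the time, the measured TCP pose, the force and the opening at its end, in the units of the state.
- get_state(): the state, without advancing time (a new reading comes with each control period).
- read_camera(name): name is "side" or "top" or "wrist"; returns the picture (400x640x3 uint8, red, green, blue); there is no depth.
- camera_info(name): a dict with "intrinsics" (3x3 intrinsics, pixels), "dist_coeffs" ([k1, k2, p1, p2, k3] as OpenCV has them; the pictures are not rectified), "view" (4x4, takes a point from world to camera coordinates). Camera axes: x right, y up, looking along -z (the intrinsics and any distortion apply to the point x, -y, -z); pixel columns grow to the right and rows downward; lengths in m; the calibration is good to about 2 mm. A picture is of the moment at which its call begins: read the wrist's pose just before it. camera_info takes no time and is no camera call; for the wrist camera it gives the pose at the moment of the call.
- job.finish_job(): hands the job in, once; it reports no verdict.
The state is a dict: "t": time; "joint_pos": joint angles; "joint_vel": joint speeds; "joint_torque": joint torques, N m; "eef_pos": TCP position; "tcp_rot": TCP orientation; "contact_force": force on the tool from outside, world axes, zero at the start; "ft_torque": the same for the moment, N m; "width": opening from 0.0 (shut) to 1.0 (fully open).
Only numpy, scipy, OpenCV 4.12 (cv2) and the standard library are available. Lean on these libraries where they do the work, as an engineer would, in place of code of your own. Each camera call takes 0.05 s, during which the arm holds its last target. There are 200 camera calls.

## Working session

There is one attempt and no reset: what is moved stays moved. The work goes in short steps, Python scripts to look and compute and a tool call to move; the robot and the scene stay as the last step left them, time stands still between calls to the robot, and variables do not carry over. Pictures are saved under pics/ and viewed, about 8 in all and at most 12, crops included, and the job is handed in when it is done.

Besides the shell and the picture viewer there is one more tool, called after "Request:" as name(argument=value, ...), one argument or row to a line, values as JSON. send_rows: Moves the arm, as the interface text tells. Its arguments: {"type":"object","properties":{"targets":{"type":"array","items":{"type":"number"}},"fingers":{"type":"number"}},"required":["targets"]}

```bash
mkdir -p pics; ls; cat > h.py <<'E'
import numpy as np, cv2
from rig import get_state, read_camera, camera_info, job, ctrl
def ray(info,px):
    K=np.array(info["intrinsics"]);d=np.array(info["dist_coeffs"]);V=np.array(info["view"])
    p=cv2.undistortPoints(np.array(px,float).reshape(-1,1,2),K,d).reshape(-1,2)
    c=np.c_[p[:,0],-p[:,1],-np.ones(len(p))]
    R=V[:3,:3];return -R.T@V[:3,3], c@R
def onz(info,px,z):
    o,r=ray(info,px); z=np.broadcast_to(z,len(r)); return o+r*((z-o[2])/r[:,2])[:,None]
def proj(info,P):
    K=np.array(info["intrinsics"]);d=np.array(info["dist_coeffs"]);V=np.array(info["view"])
    c=np.atleast_2d(P)@V[:3,:3].T+V[:3,3]; c=c*[1,-1,-1]
    return cv2.projectPoints(c,np.zeros(3),np.zeros(3),K,d)[0].reshape(-1,2)
def snap(name,fn,crop=None,s=1):
    i=camera_info(name);im=read_camera(name);np.save(f"pics/{fn}.npy",im)
    if crop: x0,y0,x1,y1=crop; im=im[y0:y1,x0:x1]
    cv2.imwrite(f"pics/{fn}.png",cv2.resize(im[:,:,::-1],None,fx=s,fy=s,interpolation=cv2.INTER_CUBIC));return i
E
python3 - <<'E'
from h import *
for n in("top","side"): i=snap(n,n+"1",s=1.25); print(n,i)
print(get_state())
E
```

```text
pics
top {'intrinsics': array([[437.99541407,   0.        , 314.24015057],
       [  0.        , 437.99541407, 198.33365103],
       [  0.        ,   0.        ,   1.        ]]), 'dist_coeffs': array([0.01181824, 0.        , 0.        , 0.        , 0.        ]), 'view': array([[-0.00610104, -0.9999803 ,  0.00147767,  0.00570616],
       [ 0.99536618, -0.00593107,  0.09597387, -0.56759497],
       [-0.09596322,  0.00205636,  0.99538276, -1.07749755],
       [ 0.        ,  0.        ,  0.        ,  1.        ]])}
side {'intrinsics': array([[418.10167027,   0.        , 315.65738414],
       [  0.        , 418.10167027, 193.54729826],
       [  0.        ,   0.        ,   1.        ]]), 'dist_coeffs': array([-0.07986192,  0.        ,  0.        ,  0.        ,  0.        ]), 'view': array([[-0.98274725, -0.18470137, -0.00965671,  0.54884804],
       [ 0.13248597, -0.73943299,  0.66006539, -0.14275818],
       [-0.12905547,  0.64739807,  0.75114608, -1.161881  ],
       [ 0.        ,  0.        ,  0.        ,  1.        ]])}
{'t': 0.1, 'joint_pos': array([ 1.11597650e+00,  5.33065360e-02,  1.61414321e+00,  1.59044083e-05,
        1.47599480e+00, -1.19006233e-01]), 'joint_vel': array([-0.00041155, -0.00147789, -0.00419829,  0.00036291, -0.00140889,
        0.00040613]), 'joint_torque': array([-2.37777049e-04, -3.94907141e+01, -3.71359885e+01, -1.39284912e-04,
        4.03576589e-03, -3.53799055e-05]), 'eef_pos': array([0.20568925, 0.58953688, 0.20018433]), 'tcp_rot': array([ 1.67119629e-01,  9.85936191e-01, -8.85854528e-04, -2.69628095e-04]), 'contact_force': array([0.26680908, 0.3919603 , 0.49887901]), 'ft_torque': array([-0.04512046,  0.05538547,  0.01095959]), 'width': 0.997429766297867}
```

View pics/top1.png

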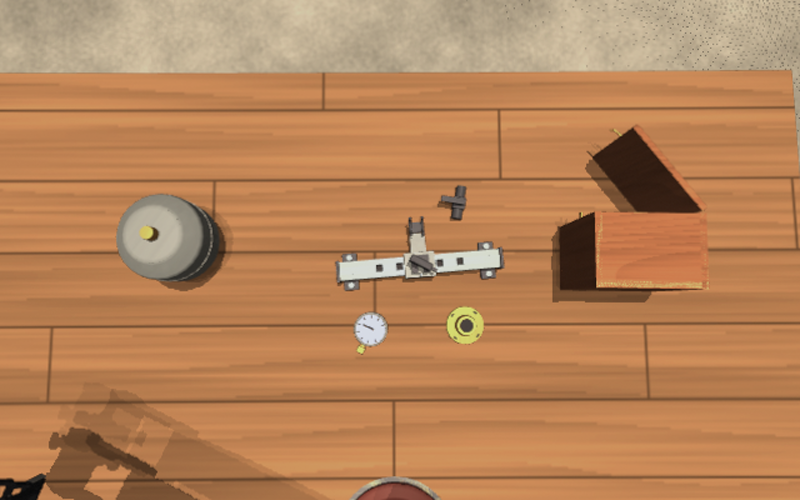

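View pics/side1.png

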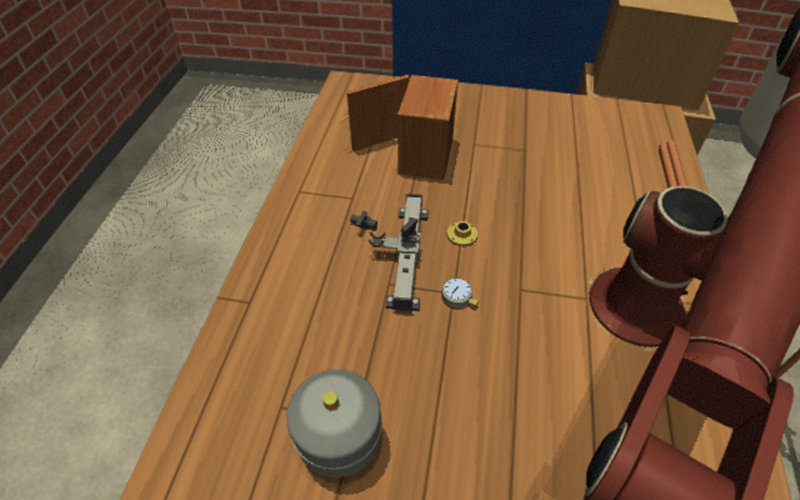

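The cabinet is to the right (world −y), at view px (635,250) in the top picture. The rail runs from (337,270) to (502,258), with its holes at about (379,268), (399,266), (439,262) and (460,260). The knob is at about (422,264) and the saddle points away from the robot. So the carriage has to slide along rail −y. Next I'll measure the holes and the handle.

```bash
python3 - <<'E'
from h import *
im=np.load("pics/top1.npy");i=camera_info("top")
g=cv2.cvtColor(im,cv2.COLOR_RGB2GRAY)
hs=[]
for u,v in [(379,268),(399,266),(439,262),(460,260)]:
    u,v=u/1.25,v/1.25;x0,y0=int(u)-5,int(v)-5
    w=np.clip(120.-g[y0:y0+11,x0:x0+11],0,None);yy,xx=np.mgrid[0:11,0:11]
    hs.append([x0+(w*xx).sum()/w.sum(),y0+(w*yy).sum()/w.sum()])
P=onz(i,hs,.048);print(np.round(hs,1),P)
d=P[0]-P[3];yaw=np.arctan2(-d[0],d[1]);c=P.mean(0);print("yaw",yaw,"centre",c, "spacing",np.linalg.norm(np.diff(P,axis=0),axis=1))
print("handle",onz(i,[[422/1.25,264/1.25]],.110))
cv2.imwrite("pics/topc.png",cv2.resize(im[160:240,260:410,::-1],None,fx=5,fy=5,interpolation=cv2.INTER_CUBIC))
E
```

```text
[[302.8 213.6]
 [319.1 212.4]
 [351.4 209.7]
 [367.6 208.4]] [[ 0.52784749  0.03079408  0.048     ]
 [ 0.53071186 -0.00934757  0.048     ]
 [ 0.53681995 -0.08917935  0.048     ]
 [ 0.53984082 -0.12917315  0.048     ]]
yaw 0.07483368770887651 centre [ 0.53380503 -0.0492265   0.048     ] spacing [0.04024372 0.0800651  0.04010773]
handle [[ 0.52925423 -0.05170052  0.11      ]]
```

View pics/topc.png

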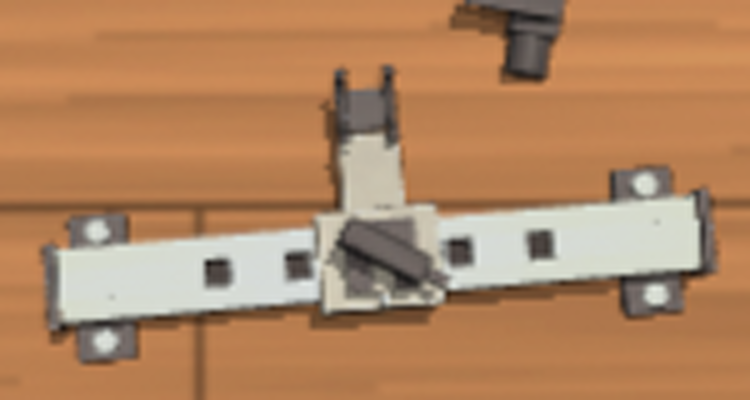

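The nose points to the lower right at (445,288) and the rib is at about (375,300), so the knob angle is about +0.9. Next I move above the knob, going round the vessel.

Request:
send_rows(
  targets=[150, -390, 40, -1.2, 150, -390, 40, -1.2, 150, -390, 40, -1.2, 150, -390, 40, -1.2, 150, -390, 40, -1.2, 150, -390, 40, -1.2, 150, -390, 40, -1.2, 150, -390, 40, -1.2, 150, -390, 40, -1.2, 150, -390, 40, -1.2],
  fingers=85,
)

```text
t: 0.93
eef_pos: [0.3543, 0.2008, 0.2397]
tcp_rot: [0.696, 0.718, -0.001, -0.001]
contact_force: [1.6, 0.3, 0.5]
width: 0.994
```

Request:
send_rows(
  targets=[180, -250, -30, -0.64, 180, -250, -30, -0.64, 180, -250, -30, -0.64, 180, -250, -30, -0.64, 180, -250, -30, -0.64, 180, -250, -30, -0.64, 180, -250, -30, -0.64, 180, -250, -30, -0.64, 180, -250, -30, -0.64, 180, -250, -30, -0.64],
)

```text
t: 1.77
eef_pos: [0.534, -0.0498, 0.2086]
tcp_rot: [0.887, 0.461, -0.001, -0.002]
contact_force: [-0.0, 0.3, 0.6]
width: 0.995
```

```bash
python3 - <<'E'
from h import *
s=get_state();i=snap("wrist","w1",s=1.25)
np.save("pics/w1v.npy",i["view"]);print(s["t"],s["eef_pos"],s["tcp_rot"],s["joint_pos"]);print(i)
E
```

```text
1.7667 [ 0.5340284  -0.04980812  0.20861999] [ 0.88718509  0.46140916 -0.00108414 -0.001741  ] [-2.32498601e-01 -1.61981574e-01  1.80706299e+00  1.22212359e-03
  1.50042786e+00  3.79041439e-01]
{'intrinsics': array([[315.71237228,   0.        , 320.53543272],
       [  0.        , 315.71237228, 197.88643146],
       [  0.        ,   0.        ,   1.        ]]), 'dist_coeffs': array([0.01290139, 0.        , 0.        , 0.        , 0.        ]), 'view': array([[ 0.8185718 , -0.57439721, -0.00283765, -0.4661698 ],
       [ 0.54624235,  0.77995727, -0.30542749, -0.21134519],
       [ 0.17764994,  0.24846429,  0.95221111, -0.46916404],
       [ 0.        ,  0.        ,  0.        ,  1.        ]])}
```

View pics/w1.png

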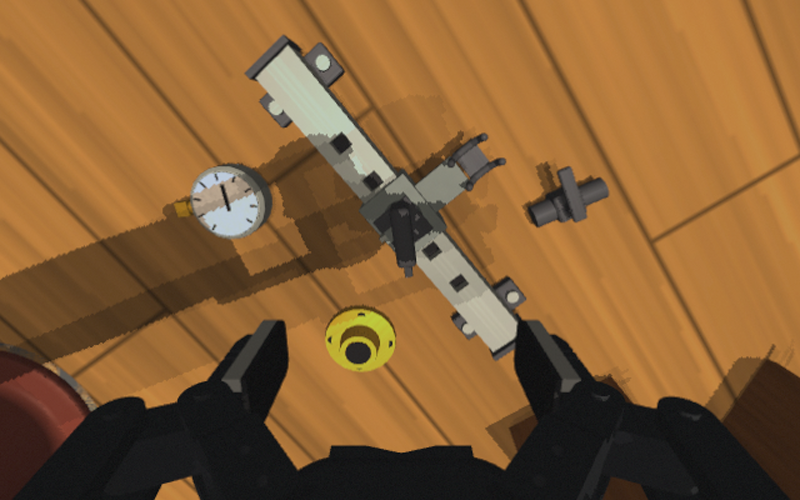

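The grip bar runs from (402,204) to about (406,262), with the nose tip at (407,273). The holes show at (340,143), (372,181), (432,250) and (459,283).

```bash
python3 - <<'E'
from h import *
im=np.load("pics/w1.npy");i=camera_info("wrist")
h=np.array([(340,143),(372,181),(432,250),(459,283)])/1.25
P=onz(i,h,.048);d=P[0]-P[3];print(P,"yaw",np.arctan2(-d[0],d[1]),"c",P.mean(0))
A=onz(i,np.array([[401,204],[407,273]])/1.25,[.116,.101]);print(A)
v=A[0]-A[1];print("handle yaw",np.arctan2(v[1],v[0]),"len",np.linalg.norm(v[:2]),"axis est",A[1]+v*33/55)
u,w=300,145
cv2.imwrite("pics/w1c.png",cv2.resize(im[w:w+85,u:u+100,::-1],None,fx=7,fy=7,interpolation=cv2.INTER_CUBIC))
E
```

```text
[[ 0.52886706  0.02921819  0.048     ]
 [ 0.53201191 -0.01067184  0.048     ]
 [ 0.53958811 -0.09048092  0.048     ]
 [ 0.54223983 -0.13099061  0.048     ]] yaw 0.08327781116708557 c [ 0.53567673 -0.05073129  0.048     ]
[[ 0.54876701 -0.0294446   0.116     ]
 [ 0.52020383 -0.0782345   0.101     ]]
handle yaw 1.041157221029972 len 0.05653591124581786 axis est [ 0.53734174 -0.04896056  0.11      ]
```

View pics/w1c.png

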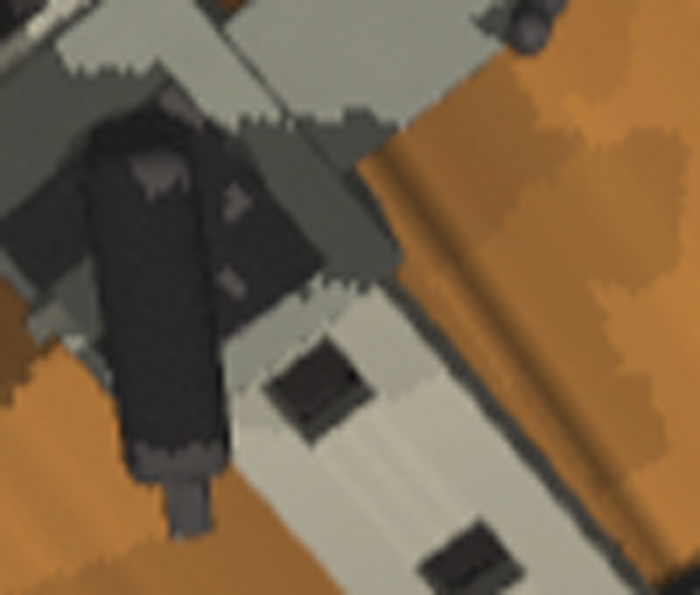

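```bash
python3 - <<'E'
from h import *
i=camera_info("wrist")
A=onz(i,np.array([[143,148],[178,452],[188,533]])/7+[300,145],[.116,.116,.101]);print(A)
for a,b in((0,1),(0,2)):
  v=A[a]-A[b];print(np.arctan2(v[1],v[0]),np.linalg.norm(v[:2]))
print(A[:2].mean(0), A[2]+(A[0]-A[2])*33/55)
E
```

```text
[[ 0.54704513 -0.03135317  0.116     ]
 [ 0.52808896 -0.06623039  0.116     ]
 [ 0.51958945 -0.08123014  0.101     ]]
1.072948399415643 0.03969579420426258
1.0675937702650864 0.05693439888108691
[ 0.53756704 -0.04879178  0.116     ] [ 0.53606285 -0.05130396  0.11      ]
```

Request:
send_rows(
  targets=[2, 0, -40, 0.09, 2, 0, -75, 0.09, 2, 0, -100, 0.09, 2, 0, -112, 0.09, 2, 0, -121, 0.09, 2, 0, -121, 0.09, 2, 0, -121, 0.09],
)

```text
t: 2.4
eef_pos: [0.5366, -0.0486, 0.0894]
tcp_rot: [0.865, 0.502, -0.0, -0.001]
contact_force: [0.4, -0.5, 1.6]
width: 0.993
```

Request:
send_rows(
  targets=[0, 0, 0, 0, 0, 0, 0, 0, 0, 0, 0, 0, 0, 0, 0, 0, 0, 0, 0, 0, 0, 0, 0, 0, 0, 0, 0, 0, 0, 0, 0, 0, 0, 0, 0, 0],
  fingers=0,
)

```text
t: 3.15
eef_pos: [0.5365, -0.0487, 0.0893]
tcp_rot: [0.865, 0.502, -0.0, -0.001]
contact_force: [-0.3, 0.6, -0.1]
width: -0.002
```

```bash
python3 - <<'E'
from h import *
s=get_state();print(s["t"],s["eef_pos"],s["tcp_rot"],s["contact_force"],s["ft_torque"],s["width"]*85.4)
i=camera_info("wrist");np.save("pics/w2v.npy",i["view"]);snap("wrist","w2",s=1.25)
E
```

```text
3.15 [ 0.53652697 -0.04866483  0.08932393] [ 8.64986551e-01  5.01794277e-01 -1.87565769e-04 -8.56892511e-04] [-0.27001176  0.57156968 -0.10488997] [ 0.0423865  -0.01047709  0.01852977] -0.1769776825632504
```

View pics/w2.png

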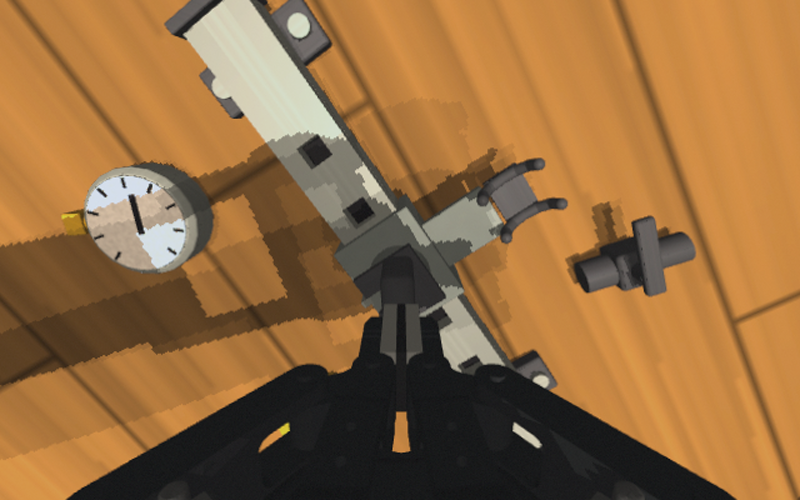

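Full closure (0 mm) doesn't fit a grip on a 14 mm bar. I'll check by projecting where the fingertips and the bar should appear.

```bash
python3 - <<'E'
from h import *
im=np.load("pics/w2.npy");i=camera_info("wrist");s=get_state()
V=np.array(i["view"]);print("cam",-V[:3,:3].T@V[:3,3])
print("tcp px*1.25",proj(i,s["eef_pos"])*1.25,"grasp",proj(i,s["eef_pos"]+[0,0,.019])*1.25)
hd=np.array([np.cos(1.06),np.sin(1.06),0])
for z in(.086,.116):
  for t in(-.022,.022): print(z,t,proj(i,np.array([.536,-.050,z])+t*hd)*1.25)
print(ctrl.pinch_z)
bg=np.clip(im[180:340,250:390,::-1].astype(float)*1.8,0,255).astype(np.uint8)
cv2.imwrite("pics/w2c.png",cv2.resize(bg,None,fx=3.7,fy=3.7,interpolation=cv2.INTER_CUBIC))
E
```

```text
cam [0.57639811 0.01877978 0.26162925]
tcp px*1.25 [[398.44899723 293.79666067]] grasp [[398.19385867 312.20325391]]
0.086 -0.022 [[399.40509594 333.8081522 ]]
0.086 0.022 [[398.4746274  250.56648931]]
0.116 -0.022 [[399.16249149 369.70773212]]
0.116 0.022 [[398.04199476 274.23316126]]
0.0187
```

View pics/w2c.png

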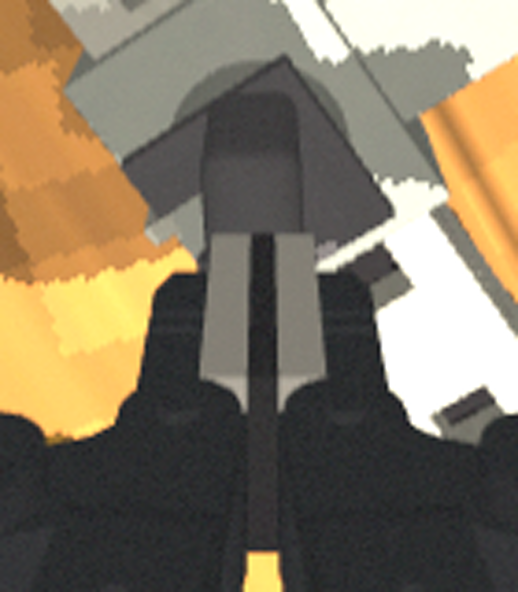

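The bar's far edge projects to row 274 and shows at row 277, so the camera pose is good. But the shut pads end at view row 303, over the bar's top, so they closed above it. The real fingertips sit about 30 mm farther back than the nominal TCP. The open-jaw picture agrees: a tip depth of about 146 mm against 172 mm expected. I'll open, go 24 mm lower, and close again.

Request:
send_rows(
  targets=[0, 0, 0, 0, 0, 0, 0, 0, 0, 0, 0, 0, 0, 0, 0, 0, 0, 0, 0, 0, 0, 0, 0, 0, 0, 0, 0, 0, 0, 0, 0, 0],
  fingers=60,
)

```text
t: 3.87
eef_pos: [0.5365, -0.0487, 0.0893]
tcp_rot: [0.865, 0.502, -0.0, -0.001]
contact_force: [0.2, 0.3, -0.5]
width: 0.701
```

Request:
send_rows(
  targets=[0, -1, -6, 0, 0, -1, -12, 0, 0, -1, -18, 0, 0, -1, -24, 0, 0, -1, -24, 0],
)

```text
t: 4.28
eef_pos: [0.5351, -0.0493, 0.0631]
tcp_rot: [0.865, 0.502, -0.001, -0.002]
contact_force: [-0.5, 0.1, 0.1]
width: 0.702
```

Request:
send_rows(
  targets=[0, 0, 0, 0, 0, 0, 0, 0, 0, 0, 0, 0, 0, 0, 0, 0, 0, 0, 0, 0, 0, 0, 0, 0, 0, 0, 0, 0, 0, 0, 0, 0],
  fingers=0,
)

```text
t: 4.95
eef_pos: [0.5354, -0.0493, 0.0635]
tcp_rot: [0.865, 0.502, -0.001, -0.002]
contact_force: [-0.4, 1.1, 1.4]
width: 0.145
```

```bash
python3 - <<'E'
from h import *
s=get_state();print(s["t"],s["eef_pos"],s["tcp_rot"],s["contact_force"],s["ft_torque"],s["width"]*85.4)
snap("wrist","w3",(200,130,440,310),3.3)
E
```

```text
4.95 [ 0.53538666 -0.04933402  0.06354435] [ 0.86500301  0.50176167 -0.00119501 -0.00189494] [-0.39479248  1.12148326  1.40796349] [0.11668701 0.04031969 0.03468097] 12.409727481285532
```

View pics/w3.png

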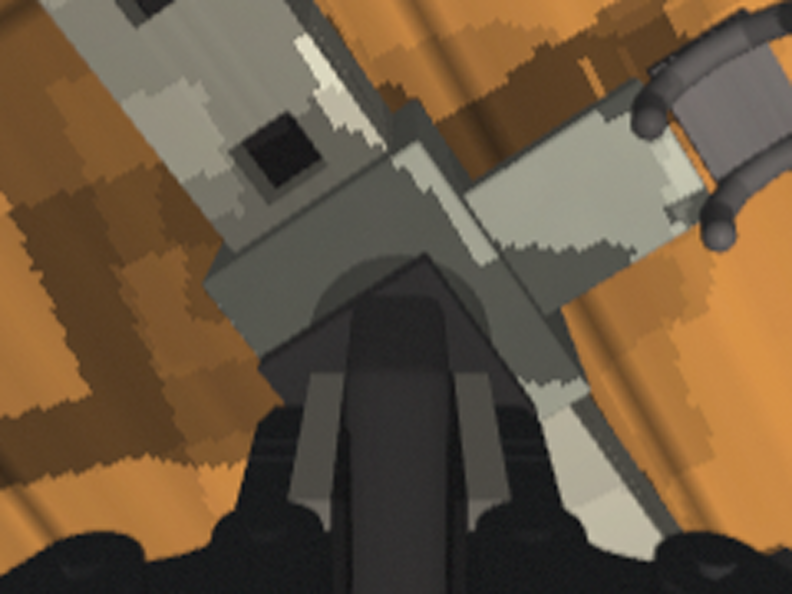

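The bar now sits between the pads with a 12.4 mm opening. I turn the knob to the rib, about −0.97 rad.

Request:
send_rows(
  targets=[0, 0, 0, -0.1, 0, 0, 0, -0.2, 0, 0, 0, -0.3, 0, 0, 0, -0.4, 0, 0, 0, -0.5, 0, 0, 0, -0.6, 0, 0, 0, -0.7, 0, 0, 0, -0.8, 0, 0, 0, -0.9, 0, 0, 0, -0.97],
)

```text
t: 5.83
eef_pos: [0.5362, -0.0503, 0.0636]
tcp_rot: [0.999, 0.038, 0.001, -0.001]
contact_force: [2.8, -2.9, -1.5]
width: 0.153
```

Request:
send_rows(
  targets=[0, 0, 0, 0, 0, 0, 0, 0, 0, 0, 0, 0],
)

```text
t: 6.08
eef_pos: [0.5363, -0.0505, 0.0636]
tcp_rot: [0.999, 0.039, 0.001, -0.001]
contact_force: [1.6, -0.3, -0.1]
width: 0.152
```

```bash
python3 - <<'E'
from h import *
s=get_state();print(s["t"],s["eef_pos"],s["tcp_rot"],s["contact_force"],s["ft_torque"],s["width"]*85.4,s["joint_pos"])
q=s["tcp_rot"];print(np.arctan2(q[1]**2-q[0]**2,2*q[0]*q[1])+np.pi/2)
snap("wrist","w4",(160,110,480,340),2.5)
E
```

```text
6.0833 [ 0.53629949 -0.05047311  0.06358308] [ 9.99229028e-01  3.92343682e-02  1.03182307e-03 -9.74614671e-04] [ 1.62939526 -0.30998782 -0.14397708] [-0.19680184 -0.17618928  0.01057257] 12.999798069348387 [-0.23343497 -0.02676738  1.93305784  0.00257795  1.23384078  1.25802187]
0.07848896115686577
```

View pics/w4.png

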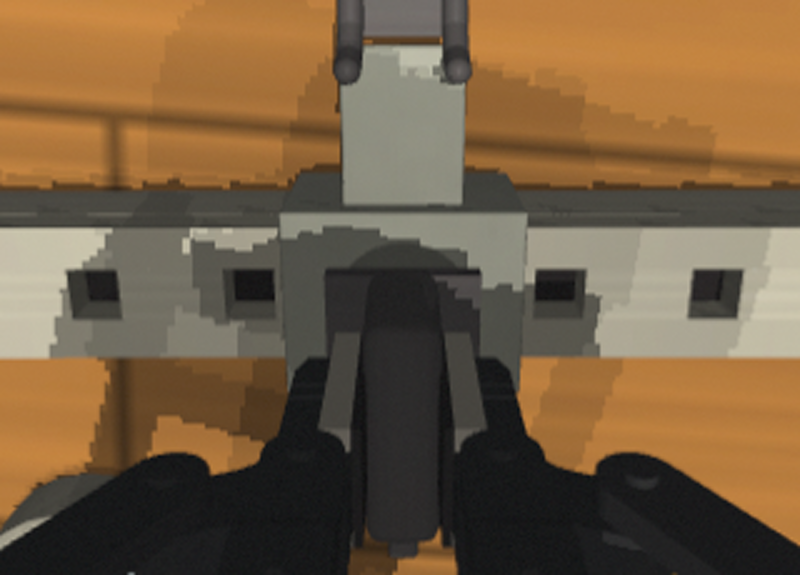

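The bar is square to the rail, with the nose at the bottom over the rib at about (403,548). Now I lift the pin.

Request:
send_rows(
  targets=[0, 0, 3, 0, 0, 0, 6, 0, 0, 0, 9, 0, 0, 0, 12, 0, 0, 0, 14, 0, 0, 0, 14, 0, 0, 0, 14, 0],
)

```text
t: 6.72
eef_pos: [0.5358, -0.0504, 0.0761]
tcp_rot: [0.999, 0.039, 0.001, -0.001]
contact_force: [5.5, -1.1, -10.8]
width: 0.148
```

The force is −10.8 N at about 12.5 mm, which matches the spring, so the pin is drawn. Now I slide 40 mm along rail −y, which is world (+3.2, −39.9).

Request:
send_rows(
  targets=[0.3, -4, 1, 0, 0.7, -9, 1, 0, 1.1, -14, 1, 0, 1.5, -19, 1, 0, 1.9, -24, 1, 0, 2.3, -29, 1, 0, 2.7, -34, 1, 0, 3, -38, 1, 0, 3.2, -40, 1, 0, 3.2, -40, 1, 0],
)

```text
t: 7.55
eef_pos: [0.5388, -0.0893, 0.0753]
tcp_rot: [0.999, 0.039, 0.001, -0.002]
contact_force: [6.3, 1.7, -11.6]
width: 0.148
```

Request:
send_rows(
  targets=[0, 0, 0, 0, 0, 0, 0, 0],
)

```text
t: 7.72
eef_pos: [0.5388, -0.0889, 0.0737]
tcp_rot: [0.999, 0.04, 0.001, -0.003]
contact_force: [6.8, -1.1, -9.8]
width: 0.149
```

```bash
python3 - <<'E'
from h import *
s=get_state();print(s["t"],s["eef_pos"],s["tcp_rot"],s["contact_force"],s["ft_torque"],s["width"]*85.4)
d=s["eef_pos"]-[.5363,-.0505,.0636];print(d*1000, "along",np.dot(d[:2],[.0785,-.997])*1000)
i=camera_info("wrist");np.save("pics/w5v.npy",i["view"]);snap("wrist","w5",(160,110,480,340),2.5)
E
```

```text
7.7167 [ 0.53880351 -0.08892247  0.07368082] [ 0.99921135  0.03960172  0.00120098 -0.00263514] [ 6.83792807 -1.06640717 -9.7984009 ] [-0.36442725 -1.2458853  -0.00327838] 12.742677638910202
[  2.50351498 -38.42246713  10.08082393] along 38.503725658617626
```

View pics/w5.png

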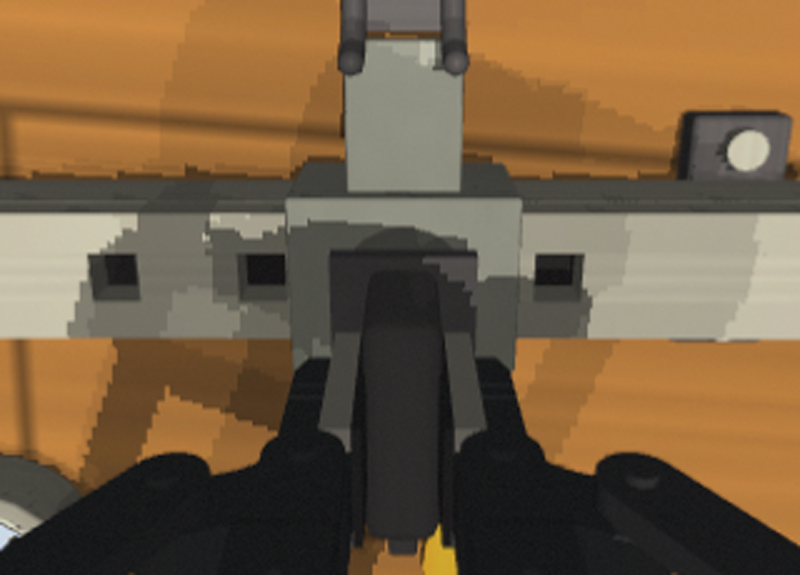

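The carriage has moved one hole (38.5 mm along the rail). The hole midpoint, px 413.5, against the carriage centre, 403.5, also says about 1.5–2 mm short. I'll nudge on, with the lift kept up.

Request:
send_rows(
  targets=[0, 0, 3, 0, 0, -1, 4, 0, 0.2, -2, 4, 0, 0.2, -2.5, 4, 0, 0.2, -2.5, 4, 0, 0.2, -2.5, 4, 0],
)

```text
t: 8.27
eef_pos: [0.5389, -0.0899, 0.0761]
tcp_rot: [0.999, 0.04, 0.001, -0.004]
contact_force: [6.4, 2.0, -10.7]
width: 0.148
```

Request:
send_rows(
  targets=[0, -0.8, -2, 0, 0, -0.8, -4, 0, 0, -0.8, -6, 0, 0, -0.8, -8, 0, 0, -0.8, -10, 0, 0, -0.8, -12, 0, 0, -0.8, -13, 0, 0, -0.8, -13, 0],
)

```text
t: 8.93
eef_pos: [0.5392, -0.0901, 0.0636]
tcp_rot: [0.999, 0.04, 0.002, -0.005]
contact_force: [3.2, 2.6, -1.1]
width: 0.149
```

The TCP is back at its home height of 63.6 mm with little force. I press lightly to hold the pin home, then look.

Request:
send_rows(
  targets=[0, 0, -1, 0, 0, 0, -2, 0, 0, 0, -2, 0, 0, 0, -2, 0],
)

```text
t: 9.27
eef_pos: [0.5397, -0.0902, 0.0635]
tcp_rot: [0.999, 0.04, 0.002, -0.005]
contact_force: [-1.1, 1.8, 6.7]
width: 0.15
```

```bash
python3 - <<'E'
from h import *
s=get_state();print(s["t"],s["eef_pos"],s["tcp_rot"],s["contact_force"],s["ft_torque"],s["width"]*85.4)
d=s["eef_pos"]-[.5363,-.0505,.0636];print(d*1000, "along",np.dot(d[:2],[.0785,-.997])*1000)
i=camera_info("wrist");snap("wrist","w6",(160,110,480,340),2.5)
E
```

```text
9.2667 [ 0.53969075 -0.09023332  0.06348538] [ 0.99918206  0.04013805  0.00194439 -0.00451351] [-1.14430122  1.84124926  6.71525664] [ 0.18746127  0.41002656 -0.00094934] 12.789487783233943
[  3.39075095 -39.73331631  -0.11462418] along 39.88029030962562
```

View pics/w6.png

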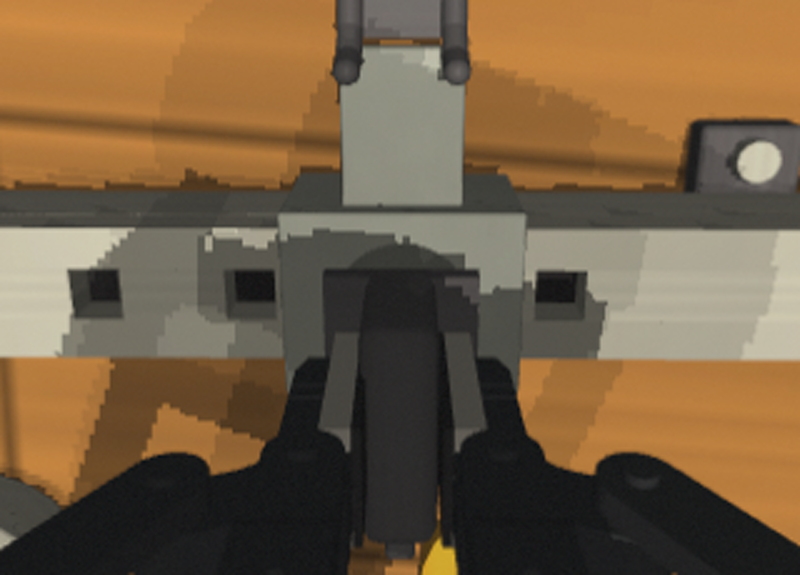

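The picture matches the one before lifting. The holes, (252,290) and (560,290), are again symmetric about the carriage, and the bar sits the same in the pads. The press is met by a firm stop at the original home height, so I'm handing in.

```bash
python3 -c "
from rig import job,get_state
print(get_state()['t'],job.finish_job())"
```

```text
the job is handed in; nothing more can be done
9.3167 None
```

The carriage now sits one hole nearer the cabinet (rail −y), with the lock pin home and the gripper still holding the knob and pressing it down. The job was handed in at 9.3 s; no verdict is reported.

- **What I did:** I turned the knob about −0.97 rad until its nose lined up with the rib. I then drew the pin, slid the carriage and lowered the pin into the next hole.
- **Last checks:**
  - **Travel:** 39.9 mm along the rail.
  - **Pin:** the tool came back to its starting height to within about 0.1 mm. It met a firm stop there at about 7 N of downward push.
  - **Picture:** in the last picture the holes are symmetric about the carriage, and the bar had not slipped in the pads.
- **What disagreed:**
  - **First grip:** it closed on nothing above the bar. The real fingertips sit about 30 mm farther back than the stated tool point. I reopened, went about 26 mm lower and gripped properly.
  - **Slide:** it first stopped about 1.5 mm short, which I corrected before lowering the pin.
- **Not checked:** I took no closing picture of the gauge, flange and drain cock. I felt no contact away from the knob.

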